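# Right the tipped setting masters and slide the gauge case shut

## Task

Two of the four steel setting masters in the open gauge case have tipped over. Stand each one upright again on the floor of its pocket, keep the other two standing, and then slide the flat cover fully home over the lane of masters. Do not disturb the other things on the bench.

Things in the scene. Friction and masses are not known exactly. Their poses are not given: they have to be found in the camera images.
- case: grey gauge case fixed to the bench, 226 mm (its x) by 257 mm (its y). Origin at bench height where deck and lane meet, mid-length; x points from deck to lane, y along the lane, z up. The deck is a solid block from x = -128 to -2 mm, top 55 mm high, with guide strips 64 mm high at its two ends (|y| = 122.5 to 128.5 mm).
- lane (a point): centre of the lane's floor, 5 mm above the bench, at case x = 49, y = 0 mm. The lane is an open trough, inside 87 mm (case x) by 235 mm (case y); its two long walls are 55 mm high over the bench. Cross dividers and low end walls, 5 mm thick, tops 28 mm over the bench, make four pockets, each 55 mm long, centred at case y = -90, -30, 30, 90 mm.
- cover (a joint): travel of the flat aluminium cover in m: 0 fully shut over the lane (moved to the case's +x), 0.12 fully open on the deck; stays where left, a few newtons of friction. Plate 96 mm (case x) by 243 mm (y), 6 mm thick, underside 55.5 mm over the bench: it clears upright masters but not tipped ones.
- ridge (a point): middle of the top of the cover's dark raised ridge, 78.5 mm above the bench: a bar 10 mm thick (case x), 90 mm long (case y), standing 17 mm above the cover's top, 15 mm from the cover's middle towards the deck side. It moves with the cover; in the case frame it lies at x = 34 mm - joint value, y = 0.
- tipped_a: steel setting master, plain cylinder 30 mm in diameter, 46 mm long, 0.25 kg; origin on its axis 10 mm above its foot face, z axis from foot to top. Starts tipped some 43 deg towards the case's +y in any pocket: foot edge on the pocket floor, flank on the +y divider or end wall, highest edge 59 mm above the bench. If its top is pushed back (case -y) past about 33 deg it drops upright.
- tipped_b: steel setting master, plain cylinder 30 mm in diameter, 46 mm long, 0.25 kg; origin on its axis 10 mm above its foot face, z axis from foot to top. Starts tipped some 43 deg towards the case's +y in any pocket: foot edge on the pocket floor, flank on the +y divider or end wall, highest edge 59 mm above the bench. If its top is pushed back (case -y) past about 33 deg it drops upright.
- upright_a: steel setting master, plain cylinder 30 mm in diameter, 46 mm long, 0.25 kg; origin on its axis 10 mm above its foot face, z axis from foot to top. It starts standing upright in another pocket, its top 51 mm above the bench. Leave it standing.
- upright_b: steel setting master, plain cylinder 30 mm in diameter, 46 mm long, 0.25 kg; origin on its axis 10 mm above its foot face, z axis from foot to top. It starts standing upright in another pocket, its top 51 mm above the bench. Leave it standing.
- loupe: bystander: black eye loupe 38 mm across and 28 mm high, origin at its underside
- vblock: bystander: steel V-block, 50 x 40 x 36 mm, origin at its underside
- driver: bystander: screwdriver lying beyond the case, 130 mm long, up to about 30 mm high, along its own x
- bottle: bystander: white bottle with a blue cap, 44 mm across and 105 mm high, origin at its underside
- magnet: bystander: dark steel magnet base 45 x 40 x 46 mm with a black knob, origin at its underside
- micrometer: bystander: micrometer lying flat beyond the case, about 45 x 140 mm (long in its own y), 12 mm high
- jar: bystander: small clear jar with a white lid, 40 mm across and 34 mm high, origin at its underside
There are look-alikes about, which are no part of the job. Leave any purple look-alike of the tipped_b alone. What is shaped like the tipped_a but red is not meant.

How it is judged:
By the outcome, as a careful person would: the job done as asked, in the order asked, and still so for the second after the job is handed in, with the robot touching nothing.
It also fails if it takes over 51 s, if anything falls off the work surface, if the arm or the gripper's body presses on something with over 40 N, if the wrist force passes 120 N, or if a joint passes its speed limit or range.

## Robot

A 6-joint arm with a two-finger parallel gripper is mounted at the origin on the work surface. World frame = base frame: x ahead of the robot, y to its left, z up, the work surface at z = 0. Lengths are in mm, angles in degrees, forces in N, time in s.
With the tool pointing down it reaches from about 325 to 925 mm from the base axis. Payload 3.1 kg.
Tool frame: the origin (TCP) lies midway between the tips of the shut fingers; the grasp point (between the pads) lies 19 mm behind it; z points along the fingers, y is the line along which they close (so a half turn about z gives the same grasp; the last joint's range is limited). The gripper opens to 85 mm and grips with 20 to 120 N. Pads are 22 mm wide; open, the fingers measure 114 mm over their backs; the gripper's body (76 mm by 85 mm) begins 54 mm behind the grasp point. The pads swing forward as they close: fully open they stand 13 mm farther back than shut.
Start: joints at [-71.803, 12.427, 92.441, -0, 75.132, -6.429], TCP at [260.452, -568.158, 202.7] pointing down, gripper open.
Joint ranges: [-157.48, 157.48], [-44.54, 120.13], [17.64, 146.25], [-64.5, 244.5], [7.68, 150.69], [-147.95, 147.95]. Speed limits (degrees/s): [159.86, 159.86, 180, 180, 180, 180].

## Interface

Orientations are given as a 3x3 rotation matrix whose columns are the frame's x, y, z axes.
In Python, from rig import arm gives the robot as it stands.
- The arm moves only by the tool jog_arm, never from a script. Its arguments are lists of equal length, an entry for each row: "translation": the shift along the world's x, y, z in units of 0.04 m (1.0 is 0.04 m), a list of three; "angular": the turn, a rotation vector about the world's x, y, z in units of 10 degrees (1.0 is 10 degrees), a list of three; "hand": the finger opening in mm, from 0 to 85.4. In form: {"translation": [[dx, dy, dz], ...], "angular": [[rx, ry, rz], ...], "hand": [hand, ...]}. A call has 1 to 20 rows; each row shifts and turns the commanded pose from where the row before left it; what a row does not reach is not made up. A row lasts 1/8 s, in which the tool goes at most 62.5 mm and 10.7 degrees, less where a joint would pass 70% of its speed; a pose out of reach is approached as far as the arm can. A call with a number of a shift or a turn outside -1 to 1 is refused whole. A call with a gripper value outside its range is refused whole. The fingers move at their own pace and stop on an object; the grip force is fixed at half the most. Time passes only in rows, so rows that do not move let the fingers close. It gives the time, the measured TCP pose, the force, the opening and the grip force at its end, in the units of the state.
- arm.observe(): the state, without advancing time (a new reading comes with each control period).
- arm.get_image(name): name is "scene" or "top" or "wrist"; returns the picture (420x560x3 uint8, blue, green, red); there is no depth.
- arm.get_calibration(name): a dict with "fov_y" (degrees; the focal length in pixels is half the picture's height over the tangent of half this angle, whatever the lens; pixels are square), "cx", "cy" (the principal point, pixels), "R" (3x3) and "t" (3): a world point X has camera coordinates R X + t. Camera axes: x right, y down, z forward; pixel columns grow to the right and rows downward; lengths in mm; the calibration is good to about 2 mm. A picture is of the moment at which its call begins: read the wrist's pose just before it. get_calibration takes no time and is no camera call; for the wrist camera it gives the pose at the moment of the call.
- arm.close_job(): hands the job in; it is judged then, once.
The state is a dict: "time_s": time; "joints": joint angles; "dq": joint speeds; "effort": joint torques, N m; "eef_pos": TCP position; "ee_rot": TCP orientation; "contact_force": force on the tool from outside, world axes, zero at the start; "torque": the same for the moment, N m; "opening": finger opening in mm; "finger_force": force on a finger pad.
Only numpy, scipy, OpenCV 4.12 (cv2) and the standard library are available. Lean on these libraries where they do the work, as an engineer would, in place of code of your own. Each camera call takes 0.05 s, during which the arm holds its last target. There are 200 camera calls.

## Working session

There is one attempt and no reset: what is moved stays moved. The work goes in short steps, Python scripts to look and compute and a tool call to move; the robot and the scene stay as the last step left them, time stands still between calls to the robot, and variables do not carry over. Pictures are saved under pics/ and viewed, at most 11 in all, crops included, and the job is handed in when it is done.

Besides the shell and the picture viewer there is one more tool, called after "Emit:" by a JSON object that holds its "api" and its "payload", one argument or row to a line. jog_arm: Moves the arm, as the interface text tells. Its arguments: {"type":"object","properties":{"translation":{"type":"array","items":{"type":"array","items":{"type":"number"}}},"angular":{"type":"array","items":{"type":"array","items":{"type":"number"}}},"hand":{"type":"array","items":{"type":"number"}}},"required":["translation","angular","hand"]}

```bash
mkdir -p pics
python3 - <<'E'
from rig import arm
import cv2
for n in ("scene","top"):
    cv2.imwrite(f"pics/{n}0.png",arm.get_image(n))
    c=arm.get_calibration(n);print(n,c)
E
```

```text
scene {'fov_y': 51.24477035470331, 'cx': 284.69072371680824, 'cy': 213.60427573514653, 'R': array([[ 0.63125069,  0.77547373,  0.01276933],
       [ 0.67228714, -0.53889702, -0.5075628 ],
       [-0.38672027,  0.32898403, -0.86152014]]), 't': array([-386.0078084 , -323.41537173, 1049.8774883 ])}
top {'fov_y': 50.48638802971095, 'cx': 280.27810869363236, 'cy': 210.875041569237, 'R': array([[-0.13270969, -0.99115319,  0.00187013],
       [-0.96249549,  0.12842169, -0.23897761],
       [ 0.23662325, -0.03351464, -0.97102328]]), 't': array([ 95.3157018 , 581.65733383, 800.7578154 ])}
```

View pics/scene0.png

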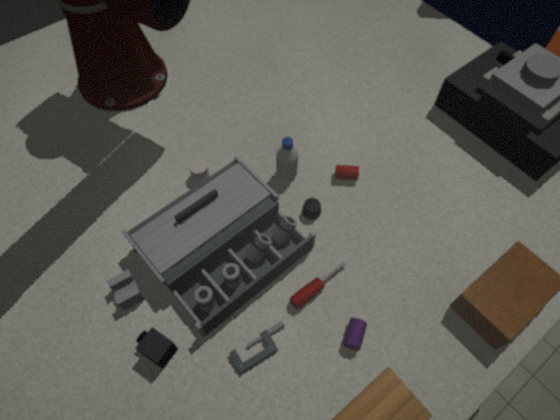

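View pics/top0.png

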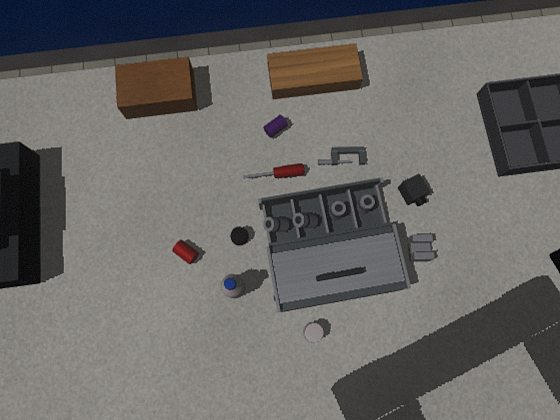

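The scene picture shows the case mid-left. The top picture has the deck and cover near (340,272) and the lane behind it. The tipped candidates are in the left (+y) pockets at (275,224) and (305,219), and the upright ones are at (339,208) and (368,201). The look-alikes lie outside the case: red cylinder (185,251) and purple cylinder (276,126). I'll check this in a close crop.

Run:
```python
import cv2
i=cv2.imread("pics/top0.png")[170:320,235:435]
cv2.imwrite("pics/crop1.png",cv2.convertScaleAbs(cv2.resize(i,None,fx=4,fy=4,interpolation=cv2.INTER_CUBIC),alpha=1.4))
```

```text
(no output)
```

View pics/crop1.png

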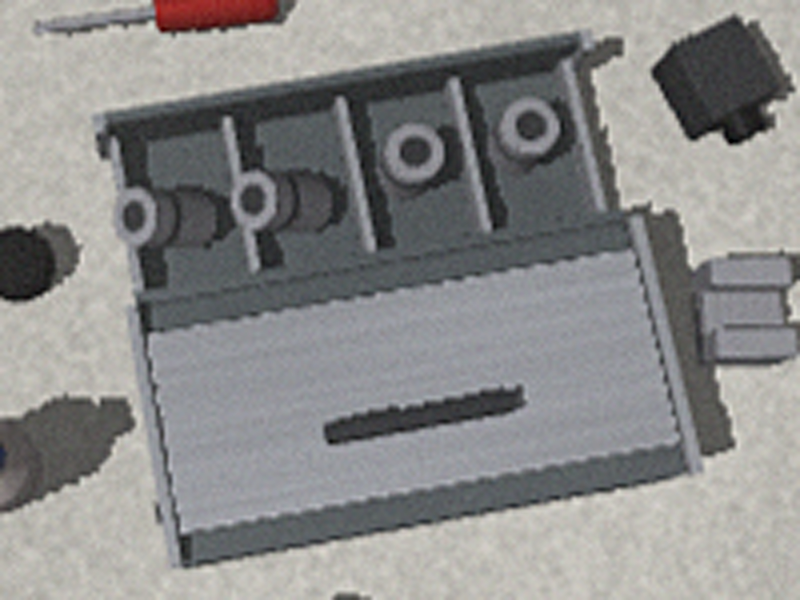

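The crop shows the two tipped masters' top rings at crop (137,216) and (255,198), leaning +y. The upright ones are at (414,153) and (529,127), and the ridge is at (423,412).

```bash
cat > h.py <<'E'
import numpy as np
from rig import arm
def ray(cal,uv,z,H=420):
    f=H/2/np.tan(np.radians(cal["fov_y"]/2));R,t=cal["R"],cal["t"]
    d=R.T@np.array([(uv[0]-cal["cx"])/f,(uv[1]-cal["cy"])/f,1]);c=-R.T@t
    return c+d*(z-c[2])/d[2]
E
python3 - <<'E'
from h import *
c=arm.get_calibration("top")
P={}
for n,u,v,z in [("sBL",175,567,64),("sBR",700,470,64),("sTL",130,307,64),("sTR",640,210,64),("wL",97,117,55),("wR",590,35,55),("ta",137,216,48.8),("tb",255,198,48.8),("ua",414,153,51),("ub",529,127,51),("rL",324,434,78.5),("rR",523,395,78.5),("cTL",148,335,61.5),("cTR",637,253,61.5)]:
    P[n]=ray(c,(235+u/4,170+v/4),z)
# fit case frame: model pts
M={"sBL":(-128,128.5),"sBR":(-128,-128.5),"sTL":(-2,128.5),"sTR":(-2,-128.5),"wL":(97.5,120),"wR":(97.5,-120)}
ks=["sBL","sBR","sTL","sTR"]
A=np.array([M[k] for k in ks]);B=np.array([P[k][:2] for k in ks])
a,b=A-A.mean(0),B-B.mean(0)
th=np.arctan2((a[:,0]*b[:,1]-a[:,1]*b[:,0]).sum(),(a*b).sum())
R=np.array([[np.cos(th),-np.sin(th)],[np.sin(th),np.cos(th)]]);o=B.mean(0)-R@A.mean(0)
print("theta",np.degrees(th),"o",o)
for k in P: print(k,P[k].round(1),"case",(R.T@(P[k][:2]-o)).round(1))
E
```

```text
theta 2.768907734878155 o [532.46700784 -74.81926025]
sBL [398.9  45.8  64. ] case [-127.6  126.9]
sBR [ 410.3 -206.2   64. ] case [-128.4 -125.4]
sTL [523.2  51.1  64. ] case [ -3.1 126.3]
sTR [ 537.8 -202.5   64. ] case [  -0.9 -127.8]
wL [622.3  55.5  55. ] case [ 96.  125.8]
wR [ 632.  -197.6   55. ] case [  93.5 -127.4]
ta [570.7  42.   48.8] case [ 43.8 114.8]
tb [572.  -17.5  48.8] case [42.2 55.3]
ua [583.8 -99.6  51. ] case [ 50.1 -27.3]
ub [ 589.5 -159.2   51. ] case [ 52.9 -87. ]
rL [449.4 -31.2  78.5] case [-80.8  47.6]
rR [ 455.  -126.6   78.5] case [-79.9 -47.9]
cTL [508.9  44.3  61.5] case [-17.7 120.1]
cTR [ 517.3 -197.6   61.5] case [ -21.1 -121.9]
```

```bash
cat >> h.py <<'E'
from scipy.spatial.transform import Rotation as Ro
TH=2.7;O=np.array([532.5,-74.8,0]);C=Ro.from_euler("z",TH,degrees=True).as_matrix()
def w(x,y,z): return O+C@np.array([x,y,z])
def c(p): return (C.T@(np.asarray(p)-O)).round(1)
def Rt(tilt,s=1):  # tool tilted towards case +y, y axis = s*case x
    t=np.radians(tilt);z=-np.array([0,np.sin(t),np.cos(t)]);y=np.array([s,0,0.])
    return C@np.array([np.cross(y,z),y,z]).T
def plan(pos,R,obs=None):
    o=obs or arm.observe();p=np.array(o["eef_pos"]);r=np.array(o["ee_rot"])
    print("t",o["time_s"],"F",np.round(o["contact_force"],1),"open",o["opening"],"j",np.round(o["joints"],0),"case now",c(p))
    print("shift/40",((np.asarray(pos)-p)/40).round(2),"rot/10",(Ro.from_matrix(R@r.T).as_rotvec(degrees=True)/10).round(2))
E
python3 - <<'E'
from h import *
print(np.round(arm.observe()["ee_rot"],3), C.T@(np.array([572,-17.5,0])-O),C.T@(np.array([570.7,42,0])-O))
tb=c([572,-17.5,48.8])
for s in(1,-1): plan(w(tb[0],39.7,140),Rt(20,s))
E
```

```text
[[ 0.909  0.417 -0.001]
 [ 0.417 -0.909  0.002]
 [ 0.    -0.002 -1.   ]] [42.15534969 55.37568503  0.        ] [ 43.65962667 114.87087098   0.        ]
t 0.1 F [-0.7 -0.3  0.4] open 85.41750724619871 j [-72.  12.  93.  -0.  75.  -6.] case now [-295.2 -479.2  201.5]
shift/40 [ 7.81 13.36 -1.54] rot/10 [-1.82  1.09  6.74]
t 0.1 F [-0.7 -0.3  0.4] open 85.41750724619871 j [-72.  12.  93.  -0.  75.  -6.] case now [-295.2 -479.2  201.5]
shift/40 [ 7.81 13.36 -1.54] rot/10 [ -1.24  -2.   -11.06]
```

Emit:
{"api": "jog_arm", "payload": {
  "translation": [
    [0.43, 0.83, 0],
    [0.43, 0.83, 0],
    [0.43, 0.83, 0],
    [0.43, 0.83, 0],
    [0.43, 0.83, 0],
    [0.43, 0.83, 0],
    [0.43, 0.83, 0],
    [0.43, 0.83, 0],
    [0.43, 0.83, 0],
    [0.43, 0.83, 0],
    [0.43, 0.83, 0],
    [0.43, 0.83, 0],
    [0.43, 0.83, 0],
    [0.43, 0.83, 0],
    [0.43, 0.83, 0],
    [0.43, 0.83, -0.4],
    [0.43, 0.83, -0.5],
    [0.43, 0.83, -0.6],
    [0, 0, 0],
    [0, 0, 0]
  ],
  "angular": [
    [-0.1, 0.06, 0.37],
    [-0.1, 0.06, 0.37],
    [-0.1, 0.06, 0.37],
    [-0.1, 0.06, 0.37],
    [-0.1, 0.06, 0.37],
    [-0.1, 0.06, 0.37],
    [-0.1, 0.06, 0.37],
    [-0.1, 0.06, 0.37],
    [-0.1, 0.06, 0.37],
    [-0.1, 0.06, 0.37],
    [-0.1, 0.06, 0.37],
    [-0.1, 0.06, 0.37],
    [-0.1, 0.06, 0.37],
    [-0.1, 0.06, 0.37],
    [-0.1, 0.06, 0.37],
    [-0.1, 0.06, 0.37],
    [-0.1, 0.06, 0.37],
    [-0.1, 0.06, 0.37],
    [0, 0, 0],
    [0, 0, 0]
  ],
  "hand": [50, 50, 50, 50, 50, 50, 50, 50, 50, 50, 50, 50, 50, 50, 50, 50, 50, 50, 50, 50]
}}

```text
time_s: 2.6
eef_pos: [569.6, 29.1, 142.5]
ee_rot: [[-0.031, 0.999, 0.015], [0.94, 0.034, -0.339], [-0.34, 0.003, -0.941]]
contact_force: [-0.3, -0.2, -0.9]
opening: 49.9
finger_force: 0.0
```

Run:
```python
from h import *
plan(w(43.7,100.5,28),Rt(20))
import cv2
k=arm.get_calibration("wrist");i=arm.get_image("wrist");cv2.imwrite("pics/w1.png",i)
print(c(-k["R"].T@k["t"]))
f=210/np.tan(np.radians(k["fov_y"]/2))
for y in(115,55):
    q=k["R"]@w(43.7,y,48.8)+k["t"];print(q[:2]/q[2]*f+[k["cx"],k["cy"]])
```

```text
t 2.6 F [-0.3 -0.2 -0.9] open 49.90171248655913 j [  7.  12. 102. -21.  69.  14.] case now [ 42.  102.1 142.5]
shift/40 [ 0.04 -0.04 -2.86] rot/10 [-0.02  0.02  0.07]
[ 43.  232.2 277.5]
[276.45504847 144.61133328]
[277.12533614 212.92548905]
```

View pics/w1.png

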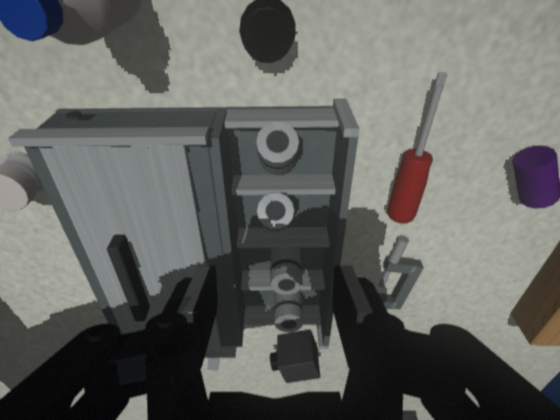

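The wrist picture shows the tipped tops at (278,144) and (275,211), within 2 px of the prediction, so I can descend.

Emit:
{"api": "jog_arm", "payload": {
  "translation": [
    [0.02, -0.02, -0.6],
    [0.02, -0.02, -0.6],
    [0, 0, -0.6],
    [0, 0, -0.5],
    [0, 0, -0.36],
    [0, 0, -0.2],
    [0, 0, 0],
    [0, 0, 0],
    [0, 0, 0],
    [0, 0, 0],
    [0, 0, 0],
    [0, 0, 0],
    [0, 0, 0]
  ],
  "angular": [
    [0, 0, 0.07],
    [0, 0, 0],
    [0, 0, 0],
    [0, 0, 0],
    [0, 0, 0],
    [0, 0, 0],
    [0, 0, 0],
    [0, 0, 0],
    [0, 0, 0],
    [0, 0, 0],
    [0, 0, 0],
    [0, 0, 0],
    [0, 0, 0]
  ],
  "hand": [50, 50, 50, 50, 50, 50, 50, 50, 26, 26, 26, 26, 26]
}}

```text
time_s: 4.28
eef_pos: [571.7, 27.8, 28.3]
ee_rot: [[-0.042, 0.999, 0.02], [0.94, 0.047, -0.338], [-0.339, 0.004, -0.941]]
contact_force: [-0.2, -0.2, 0.3]
opening: 26.1
finger_force: 0.0
```

Run:
```python
from h import *
plan(w(45,93.9,26.5),Rt(-23))
```

```text
t 4.275 F [-0.2 -0.2  0.3] open 26.063896243043047 j [  7.  21. 105. -24.  58.  18.] case now [ 43.9 100.7  28.3]
shift/40 [ 0.03 -0.17 -0.05] rot/10 [4.28 0.23 0.01]
```

The gripper closed to 26 mm with no force, so nothing is held. I'll look.

Run:
```python
from h import *
import cv2
i=arm.get_image("wrist");j=arm.get_image("scene")
a=cv2.resize(i[90:420,140:420],(509,600));b=cv2.resize(j[150:340,170:340],None,fx=1.7,fy=1.7)
o=np.zeros((600,800,3),np.uint8);o[:,:509]=a;o[:b.shape[0],509:509+b.shape[1]]=b[:,:291]
cv2.imwrite("pics/w2.png",o)
```

```text
(no output)
```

View pics/w2.png

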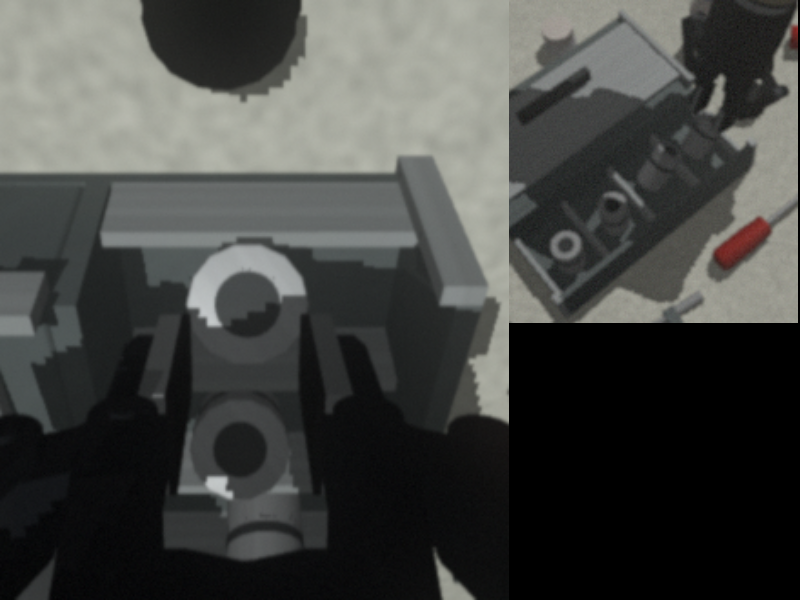

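Run:
```python
from h import *
import cv2
o=arm.observe();print(o["opening"],o["finger_force"],np.round(o["contact_force"],1))
k=arm.get_calibration("wrist");print("cam",c(-k["R"].T@k["t"]), "look",(C.T@k["R"][2]).round(2))
f=210/np.tan(np.radians(k["fov_y"]/2))
def pj(x,y,z):
    q=k["R"]@w(x,y,z)+k["t"];u=(q[:2]/q[2]*f+[k["cx"],k["cy"]]);return ((u-[140,90])*[509/280,600/330]).round(0)
print("ring now",[c(ray(k,(140+247*280/509,90+305*.55),z)) for z in(38,48.8,51)])
print("ring L/R edge",[c(ray(k,(140+u*280/509,90+305*.55),48.8)) for u in(188,307)])
print("expected top",pj(43.7,115,48.8),"high edge",pj(43.7,104,59),"low edge",pj(43.7,126,38.6),"foot hi",pj(43.7,72.6,25.4))
print("upright top",pj(43.7,78,51),pj(43.7,90,51))
print("tcp",pj(*c(o["eef_pos"])),"tip pads +-13",pj(31,100.7,28),pj(57,100.7,28),"grasp",pj(43.7,107,46))
```

```text
26.0331132967928 0.0 [-0.6 -0.4 -0.5]
cam [ 43.2 230.7 163.4] look [ 0.   -0.61 -0.79]
ring now [array([ 44.4, 106.5,  38. ]), array([ 44.3, 117.2,  48.8]), array([ 44.3, 119.4,  51. ])]
ring L/R edge [array([ 30. , 117.3,  48.8]), array([ 58.8, 117.1,  48.8])]
expected top [245. 311.] high edge [245. 374.] low edge [244. 250.] foot hi [244. 354.]
upright top [245. 413.] [245. 385.]
tcp [245. 295.] tip pads +-13 [199. 295.] [291. 294.] grasp [245. 326.]
```

Emit:
{"api": "jog_arm", "payload": {
  "translation": [
    [0, 0, 0],
    [0, 0, 0],
    [0, 0, 0]
  ],
  "angular": [
    [0, 0, 0],
    [0, 0, 0],
    [0, 0, 0]
  ],
  "hand": [20, 14, 8]
}}

```text
time_s: 4.75
eef_pos: [572.6, 28.0, 29.2]
ee_rot: [[-0.042, 0.999, 0.022], [0.94, 0.047, -0.338], [-0.339, 0.006, -0.941]]
contact_force: [-0.3, 0.7, 3.0]
opening: 8.1
finger_force: 2.0
```

Run:
```python
from h import *
import cv2
i=arm.get_image("wrist");j=arm.get_image("scene")
a=cv2.resize(i[90:420,140:420],(509,600));b=cv2.resize(j[170:280,220:330],(291,291))
o=np.zeros((600,800,3),np.uint8);o[:,:509]=a;o[:291,509:]=b
cv2.imwrite("pics/w3.png",cv2.convertScaleAbs(o,alpha=1.8))
```

```text
(no output)
```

View pics/w3.png

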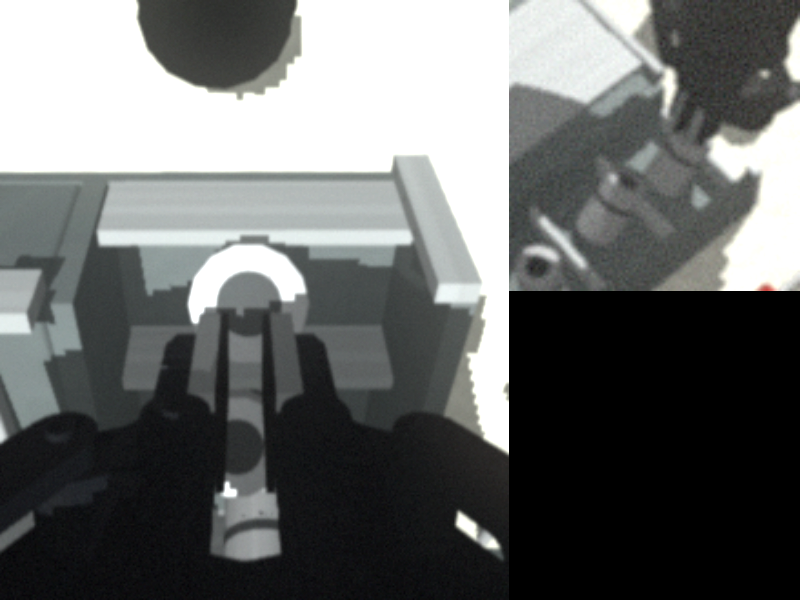

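The fingertips are in front of the ring, so they sit higher than the cylinder's flank. I'll open and go 15 mm deeper along the tool axis. That stays nominally clear of the floor and end wall. Then I'll close again.

Emit:
{"api": "jog_arm", "payload": {
  "translation": [
    [0, 0, 0.1],
    [0, 0, 0],
    [0, 0, 0],
    [0, 0, 0],
    [0, -0.06, -0.2],
    [0, -0.06, -0.2],
    [0, 0, -0.07],
    [0, 0, 0],
    [0, 0, 0],
    [0, 0, 0],
    [0, 0, 0]
  ],
  "angular": [
    [0, 0, 0],
    [0, 0, 0],
    [0, 0, 0],
    [0, 0, 0],
    [0, 0, 0],
    [0, 0, 0],
    [0, 0, 0],
    [0, 0, 0],
    [0, 0, 0],
    [0, 0, 0],
    [0, 0, 0]
  ],
  "hand": [50, 50, 50, 50, 50, 50, 50, 26, 26, 26, 26]
}}

```text
time_s: 6.22
eef_pos: [571.0, 23.0, 13.3]
ee_rot: [[-0.043, 0.999, 0.019], [0.94, 0.046, -0.339], [-0.339, 0.003, -0.941]]
contact_force: [-1.2, -0.0, 0.5]
opening: 27.6
finger_force: 59.0
```

Emit:
{"api": "jog_arm", "payload": {
  "translation": [
    [0, 0, 0],
    [0, 0, 0],
    [0, 0, -0.1],
    [0, 0, -0.1],
    [0, 0, 0],
    [0, 0, 0],
    [0, 0, 0],
    [0, 0, 0],
    [0, 0, 0]
  ],
  "angular": [
    [0, 0, 0],
    [0, 0, 0],
    [0, 0, 0],
    [0, 0, 0],
    [0, 0, 0],
    [0, 0, 0],
    [0, 0, 0],
    [0, 0, 0],
    [0, 0, 0]
  ],
  "hand": [45, 45, 45, 45, 45, 24, 24, 24, 24]
}}

```text
time_s: 7.35
eef_pos: [571.9, 23.1, 5.7]
ee_rot: [[-0.042, 0.999, 0.021], [0.94, 0.047, -0.338], [-0.339, 0.005, -0.941]]
contact_force: [0.3, -0.3, -0.2]
opening: 28.0
finger_force: 59.1
```

Run:
```python
from h import *
import cv2
print({k:np.round(v,1) for k,v in arm.observe().items() if k in("opening","finger_force","contact_force","joints")})
i=arm.get_image("wrist");j=arm.get_image("scene")
a=cv2.resize(i[90:420,140:420],(509,600));b=cv2.resize(j[170:280,220:330],(291,291))
o=np.zeros((600,800,3),np.uint8);o[:,:509]=a;o[:291,509:]=b
cv2.imwrite("pics/w4.png",cv2.convertScaleAbs(o,alpha=1.8))
```

```text
{'joints': array([  6.6,  23. , 105.3, -24.3,  55.3,  18.6]), 'contact_force': array([ 0.3, -0.3, -0.2]), 'finger_force': np.float64(59.1), 'opening': np.float64(28.0)}
```

View pics/w4.png

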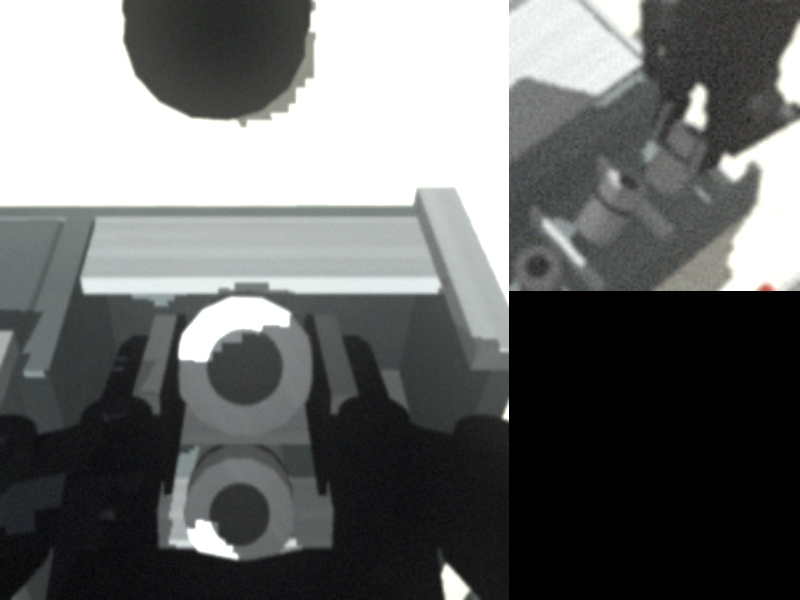

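The grip is good now, at 28 mm and 59 N. The master is between the pads, with its ring at crop (245,365). I'll lift it 20 mm and rotate it upright.

Emit:
{"api": "jog_arm", "payload": {
  "translation": [
    [0, 0, 0.25],
    [0, 0, 0.25],
    [0, 0, 0],
    [0, 0, 0],
    [0, 0, 0],
    [0, 0, 0],
    [0, 0, 0],
    [0, 0, 0],
    [0, 0, 0],
    [0, 0, 0],
    [0, 0, 0],
    [0, 0, 0],
    [0, 0, 0],
    [0, 0, 0]
  ],
  "angular": [
    [0, 0, 0],
    [0, 0, 0],
    [0.43, 0.02, 0],
    [0.43, 0.02, 0],
    [0.43, 0.02, 0],
    [0.43, 0.02, 0],
    [0.43, 0.02, 0],
    [0.43, 0.02, 0],
    [0.43, 0.02, 0],
    [0.43, 0.02, 0],
    [0.43, 0.02, 0],
    [0.43, 0.02, 0],
    [0, 0, 0],
    [0, 0, 0]
  ],
  "hand": [24, 24, 24, 24, 24, 24, 24, 24, 24, 24, 24, 24, 24, 24]
}}

```text
time_s: 9.2
eef_pos: [571.6, 23.1, 25.7]
ee_rot: [[-0.042, 0.999, -0.014], [0.918, 0.044, 0.393], [0.393, 0.003, -0.919]]
contact_force: [-1.0, -0.3, -3.3]
opening: 27.9
finger_force: 59.4
```

Run:
```python
from h import *
import cv2
o=arm.observe();print(c(o["eef_pos"]),np.round(o["contact_force"],1))
k=arm.get_calibration("wrist");print("cam",c(-k["R"].T@k["t"]), "look",(C.T@k["R"][2]).round(2))
i=arm.get_image("wrist");np.savez("k5.npz",**k)
j=arm.get_image("scene")
b=cv2.resize(j[170:280,220:330],(380,380))
p=np.zeros((420,800,3),np.uint8);p[:,:420]=i[:,70:490];p[:380,420:]=b
cv2.imwrite("pics/w5.png",cv2.convertScaleAbs(p,alpha=1.6))
```

```text
[43.6 95.9 25.7] [-1.  -0.3 -3.3]
cam [ 42.8  98.9 213.9] look [ 0.   0.1 -1. ]
```

View pics/w5.png

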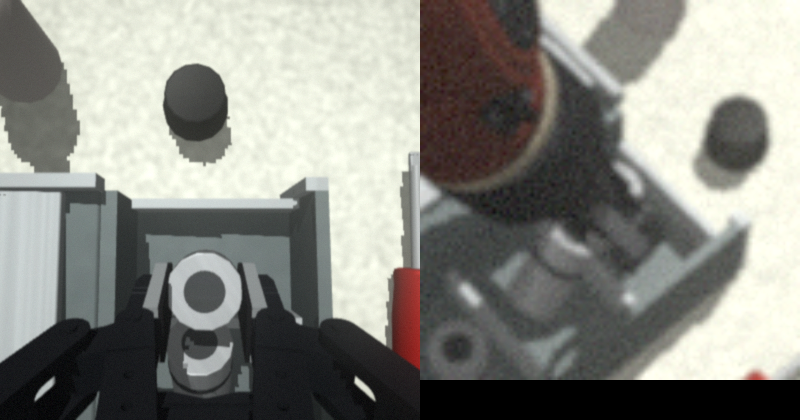

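Run:
```python
from h import *
k=dict(np.load("k5.npz"));f=210/np.tan(np.radians(k["fov_y"]/2))
print("f",f,"depth",f*30/71)
for z in (60,65,71,75): print(z,[c(ray(k,u,z)) for u in((275,291),(240,291),(310,291),(275,253),(275,330))])
print("end wall inner top",c(ray(k,(285,205),28)),"outer",c(ray(k,(285,199),28)))
```

```text
f 364.16131907175514 depth 153.870979889474
60 [array([43.5, 80.5, 60. ]), array([28.9, 80.5, 60. ]), array([58. , 80.4, 60. ]), array([43.5, 96.2, 60. ]), array([43.4, 64.7, 60. ])]
65 [array([43.4, 81.1, 65. ]), array([29.4, 81.1, 65. ]), array([57.5, 81. , 65. ]), array([43.5, 96.3, 65. ]), array([43.4, 65.8, 65. ])]
71 [array([43.4, 81.8, 71. ]), array([29.9, 81.8, 71. ]), array([56.9, 81.8, 71. ]), array([43.4, 96.4, 71. ]), array([43.4, 67.1, 71. ])]
75 [array([43.4, 82.3, 75. ]), array([30.3, 82.3, 75. ]), array([56.5, 82.2, 75. ]), array([43.4, 96.5, 75. ]), array([43.3, 68. , 75. ])]
end wall inner top [ 48.8 120.1  28. ] outer [ 48.9 123.2  28. ]
```

The master is held about upright with its top at case y ≈ 81. I'll shift it +8 mm and lower it.

Emit:
{"api": "jog_arm", "payload": {
  "translation": [
    [-0.01, 0.2, -0.1],
    [0, 0, -0.2],
    [0, 0, -0.12],
    [0, 0, -0.04],
    [0, 0, 0],
    [0, 0, 0]
  ],
  "angular": [
    [0, 0, 0],
    [0, 0, 0],
    [0, 0, 0],
    [0, 0, 0],
    [0, 0, 0],
    [0, 0, 0]
  ],
  "hand": [24, 24, 24, 24, 24, 24]
}}

```text
time_s: 10.05
eef_pos: [571.5, 30.9, 7.3]
ee_rot: [[-0.041, 0.999, -0.014], [0.918, 0.043, 0.394], [0.394, 0.004, -0.919]]
contact_force: [0.3, 0.1, -3.7]
opening: 28.1
finger_force: 59.4
```

Emit:
{"api": "jog_arm", "payload": {
  "translation": [
    [0, 0, -0.03],
    [0, 0, -0.02],
    [0, 0, 0]
  ],
  "angular": [
    [0, 0, 0],
    [0, 0, 0],
    [0, 0, 0]
  ],
  "hand": [24, 24, 24]
}}

```text
time_s: 10.42
eef_pos: [571.2, 31.0, 5.0]
ee_rot: [[-0.041, 0.999, -0.014], [0.918, 0.044, 0.394], [0.395, 0.003, -0.919]]
contact_force: [-1.0, 0.6, -3.0]
opening: 28.1
finger_force: 59.4
```

Emit:
{"api": "jog_arm", "payload": {
  "translation": [
    [0, 0, -0.03],
    [0, 0, -0.03],
    [0, 0, 0]
  ],
  "angular": [
    [0, 0, 0],
    [0, 0, 0],
    [0, 0, 0]
  ],
  "hand": [24, 24, 24]
}}

```text
time_s: 10.8
eef_pos: [571.4, 31.4, 4.6]
ee_rot: [[-0.042, 0.999, -0.015], [0.917, 0.044, 0.396], [0.396, 0.003, -0.918]]
contact_force: [-3.8, -0.4, 8.0]
opening: 27.7
finger_force: 60.5
```

Emit:
{"api": "jog_arm", "payload": {
  "translation": [
    [0, 0, 0],
    [0, 0, 0],
    [0, 0, 0],
    [0, 0, 0],
    [0, 0, 0.3],
    [0, 0, 0.6],
    [0, 0, 0.7],
    [0, 0, 0.7]
  ],
  "angular": [
    [0, 0, 0],
    [0, 0, 0],
    [0, 0, 0],
    [0, 0, 0],
    [0, 0, 0],
    [0, 0, 0],
    [0, 0, 0],
    [0, 0, 0]
  ],
  "hand": [35, 42, 42, 42, 42, 42, 42, 42]
}}

```text
time_s: 11.8
eef_pos: [571.4, 31.0, 96.3]
ee_rot: [[-0.042, 0.999, -0.013], [0.918, 0.043, 0.394], [0.394, 0.004, -0.919]]
contact_force: [-0.2, -0.1, 0.0]
opening: 41.9
finger_force: 0.0
```

Run:
```python
from h import *
plan(w(42.8,36.5,97),Rt(20))
```

```text
t 11.8 F [-0.2 -0.1  0. ] open 41.902039999127354 j [-17.  16. 104.  23.  70. -29.] case now [ 43.9 103.9  96.3]
shift/40 [ 0.05 -1.68  0.02] rot/10 [-4.32 -0.17  0.01]
```

Emit:
{"api": "jog_arm", "payload": {
  "translation": [
    [0, -0.168, 0.05],
    [0, -0.168, 0],
    [0, -0.168, 0],
    [0.01, -0.168, 0],
    [0.01, -0.168, 0],
    [0.01, -0.168, 0],
    [0.01, -0.168, 0],
    [0.01, -0.168, 0],
    [0, -0.168, 0],
    [0, -0.168, 0],
    [0, 0, 0],
    [0, 0, 0]
  ],
  "angular": [
    [-0.432, -0.017, 0],
    [-0.432, -0.017, 0],
    [-0.432, -0.017, 0],
    [-0.432, -0.017, 0],
    [-0.432, -0.017, 0],
    [-0.432, -0.017, 0],
    [-0.432, -0.017, 0],
    [-0.432, -0.017, 0],
    [-0.432, -0.017, 0],
    [-0.432, -0.017, 0],
    [0, 0, 0],
    [0, 0, 0]
  ],
  "hand": [42, 42, 42, 42, 42, 42, 42, 42, 42, 42, 42, 42]
}}

```text
time_s: 13.3
eef_pos: [573.5, -36.1, 97.2]
ee_rot: [[-0.042, 0.999, 0.015], [0.939, 0.045, -0.341], [-0.341, 0.0, -0.94]]
contact_force: [0.6, -0.8, -0.2]
opening: 41.7
finger_force: 0.0
```

Run:
```python
from h import *
plan(w(42.8,36.5,5.7),Rt(20))
import cv2
k=arm.get_calibration("wrist");i=arm.get_image("wrist");cv2.imwrite("pics/w6.png",cv2.convertScaleAbs(i,alpha=1.5))
f=210/np.tan(np.radians(k["fov_y"]/2))
for n,P in dict(tb=(42.2,55.4,48.8),ta_up=(43.5,90,51)).items():
    q=k["R"]@w(*P)+k["t"];print(n,(q[:2]/q[2]*f+[k["cx"],k["cy"]]).round(1))
```

```text
t 13.3 F [ 0.6 -0.8 -0.2] open 41.658954953087104 j [  1.  14. 105. -23.  62.   9.] case now [42.8 36.7 97.2]
shift/40 [ 0.   -0.01 -2.29] rot/10 [-0.01  0.    0.01]
tb [273.7 171.5]
ta_up [275.9 116.9]
```

View pics/w6.png

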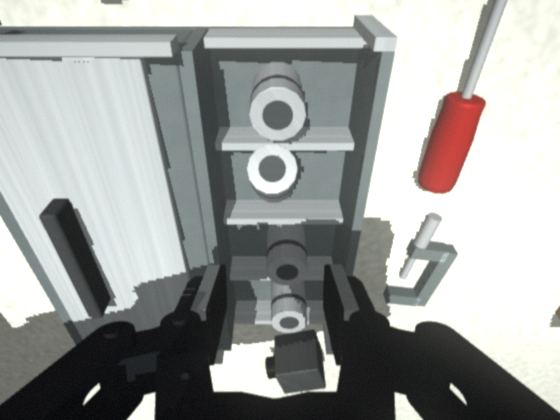

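ta now stands upright at (278,107). tb's ring is at (273,170), as predicted. I'll descend, grip, lift and rotate the same way.

Emit:
{"api": "jog_arm", "payload": {
  "translation": [
    [0, 0, -0.6],
    [0, 0, -0.6],
    [0, 0, -0.5],
    [0, 0, -0.4],
    [0, 0, -0.19],
    [0, 0, 0],
    [0, 0, 0],
    [0, 0, 0],
    [0, 0, 0],
    [0, 0, 0]
  ],
  "angular": [
    [0, 0, 0],
    [0, 0, 0],
    [0, 0, 0],
    [0, 0, 0],
    [0, 0, 0],
    [0, 0, 0],
    [0, 0, 0],
    [0, 0, 0],
    [0, 0, 0],
    [0, 0, 0]
  ],
  "hand": [42, 42, 42, 42, 42, 42, 24, 24, 24, 24]
}}

```text
time_s: 14.6
eef_pos: [574.2, -36.0, 5.9]
ee_rot: [[-0.042, 0.999, 0.017], [0.939, 0.045, -0.342], [-0.342, 0.002, -0.94]]
contact_force: [0.6, 0.7, 2.0]
opening: 27.9
finger_force: 59.1
```

Emit:
{"api": "jog_arm", "payload": {
  "translation": [
    [0, 0, 0.25],
    [0, 0, 0.25],
    [0, 0, 0],
    [0, 0, 0],
    [0, 0, 0],
    [0, 0, 0],
    [0, 0, 0],
    [0, 0.04, 0],
    [0, 0.04, 0],
    [0, 0.04, 0],
    [0, 0.04, 0],
    [0, 0.04, 0],
    [0, 0, -0.2],
    [0, 0, -0.2],
    [0, 0, -0.08],
    [0, 0, 0],
    [0, 0, 0]
  ],
  "angular": [
    [0, 0, 0],
    [0, 0, 0],
    [0.43, 0.02, 0],
    [0.43, 0.02, 0],
    [0.43, 0.02, 0],
    [0.43, 0.02, 0],
    [0.43, 0.02, 0],
    [0.43, 0.02, 0],
    [0.43, 0.02, 0],
    [0.43, 0.02, 0],
    [0.43, 0.02, 0],
    [0.43, 0.02, 0],
    [0, 0, 0],
    [0, 0, 0],
    [0, 0, 0],
    [0, 0, 0],
    [0, 0, 0]
  ],
  "hand": [24, 24, 24, 24, 24, 24, 24, 24, 24, 24, 24, 24, 24, 24, 24, 24, 24]
}}

```text
time_s: 16.73
eef_pos: [573.4, -27.8, 5.9]
ee_rot: [[-0.042, 0.999, -0.019], [0.919, 0.046, 0.391], [0.391, -0.001, -0.92]]
contact_force: [-0.3, 0.6, -1.9]
opening: 28.0
finger_force: 59.5
```

Emit:
{"api": "jog_arm", "payload": {
  "translation": [
    [0, 0, -0.02],
    [0, 0, -0.02],
    [0, 0, 0]
  ],
  "angular": [
    [0, 0, 0],
    [0, 0, 0],
    [0, 0, 0]
  ],
  "hand": [24, 24, 24]
}}

```text
time_s: 17.1
eef_pos: [573.5, -27.9, 5.7]
ee_rot: [[-0.042, 0.999, -0.019], [0.919, 0.046, 0.392], [0.393, -0.001, -0.92]]
contact_force: [-2.5, -0.2, 6.4]
opening: 27.7
finger_force: 59.9
```

Emit:
{"api": "jog_arm", "payload": {
  "translation": [
    [0, 0, 0],
    [0, 0, 0],
    [0, 0, 0],
    [0, 0, 0],
    [0, 0, 0.3],
    [0, 0, 0.6],
    [0, 0, 0.8],
    [0, 0, 0.9]
  ],
  "angular": [
    [0, 0, 0],
    [0, 0, 0],
    [0, 0, 0],
    [0, 0, 0],
    [0, 0, 0],
    [0, 0, 0],
    [0, 0, 0],
    [0, 0, 0]
  ],
  "hand": [35, 42, 42, 42, 42, 42, 42, 42]
}}

```text
time_s: 18.1
eef_pos: [573.0, -28.1, 109.7]
ee_rot: [[-0.041, 0.999, -0.019], [0.919, 0.045, 0.391], [0.392, -0.002, -0.92]]
contact_force: [0.5, 0.2, 0.5]
opening: 41.9
finger_force: 0.0
```

Run:
```python
from h import *
plan(w(-80.3,0,110),Rt(0))
```

```text
t 18.1 F [0.5 0.2 0.5] open 41.91226555854046 j [-22.  17. 101.  22.  74. -33.] case now [ 42.7  44.8 109.7]
shift/40 [-3.02 -1.26  0.01] rot/10 [-2.3  -0.12  0.01]
```

Emit:
{"api": "jog_arm", "payload": {
  "translation": [
    [-0.378, -0.158, 0],
    [-0.378, -0.158, 0],
    [-0.378, -0.158, 0],
    [-0.378, -0.158, 0],
    [-0.378, -0.158, 0],
    [-0.378, -0.158, 0],
    [-0.378, -0.158, 0],
    [-0.378, -0.158, 0],
    [0, 0, -0.3],
    [0, 0, -0.3],
    [0, 0, -0.3],
    [0, 0, -0.15],
    [0, 0, 0],
    [0, 0, 0],
    [0, 0, 0],
    [0, 0, 0]
  ],
  "angular": [
    [-0.288, -0.015, 0],
    [-0.288, -0.015, 0],
    [-0.288, -0.015, 0],
    [-0.288, -0.015, 0],
    [-0.288, -0.015, 0],
    [-0.288, -0.015, 0],
    [-0.288, -0.015, 0],
    [-0.288, -0.015, 0],
    [0, 0, 0],
    [0, 0, 0],
    [0, 0, 0],
    [0, 0, 0],
    [0, 0, 0],
    [0, 0, 0],
    [0, 0, 0],
    [0, 0, 0]
  ],
  "hand": [36, 36, 36, 36, 36, 36, 36, 36, 36, 36, 36, 36, 36, 20, 5, 5]
}}

```text
time_s: 20.1
eef_pos: [452.6, -78.8, 66.7]
ee_rot: [[-0.045, 0.999, 0.002], [0.999, 0.045, -0.001], [-0.001, 0.002, -1.0]]
contact_force: [1.6, -0.2, 0.9]
opening: 4.9
finger_force: 0.0
```

Run:
```python
from h import *
import cv2
plan(w(-80.3,0,68),Rt(0))
i=arm.get_image("wrist");j=arm.get_image("top")
p=np.zeros((420,800,3),np.uint8);p[:300,:400]=cv2.resize(i,(400,300));p[:,400:]=cv2.resize(j[170:320,250:393],(400,420))
cv2.imwrite("pics/w7.png",cv2.convertScaleAbs(p,alpha=1.5))
```

```text
t 20.1 F [ 1.6 -0.2  0.9] open 4.914365476214618 j [-19.   2. 120.   0.  58. -21.] case now [-80.   -0.3  66.7]
shift/40 [-0.01  0.01  0.03] rot/10 [0.   0.01 0.01]
```

View pics/w7.png

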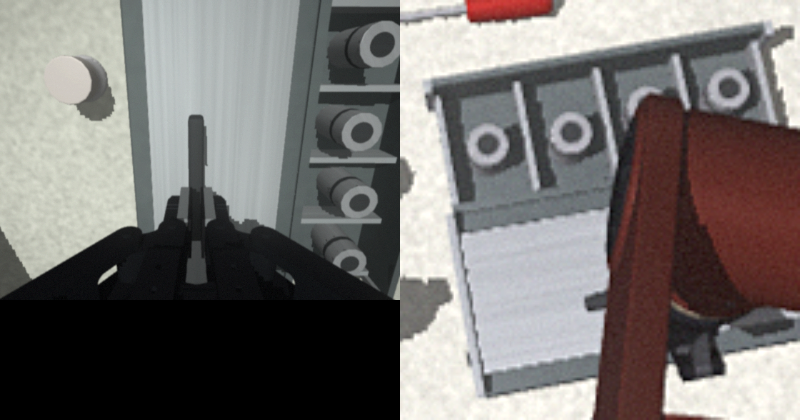

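All four masters stand upright, but the fingertips are just above the ridge. I'll open, go lower and close again.

Emit:
{"api": "jog_arm", "payload": {
  "translation": [
    [0, 0, 0],
    [0, 0, 0],
    [0, 0, -0.15],
    [0, 0, -0.15],
    [0, 0, 0],
    [0, 0, 0],
    [0, 0, 0]
  ],
  "angular": [
    [0, 0, 0],
    [0, 0, 0],
    [0, 0, 0],
    [0, 0, 0],
    [0, 0, 0],
    [0, 0, 0],
    [0, 0, 0]
  ],
  "hand": [26, 26, 26, 26, 14, 5, 5]
}}

```text
time_s: 21.08
eef_pos: [452.5, -78.8, 54.4]
ee_rot: [[-0.045, 0.999, 0.001], [0.999, 0.045, -0.0], [-0.001, 0.001, -1.0]]
contact_force: [-0.6, -0.9, 1.0]
opening: 4.9
finger_force: 0.0
```

Emit:
{"api": "jog_arm", "payload": {
  "translation": [
    [0, 0, 0],
    [0, 0, 0],
    [0, 0, -0.2],
    [0, 0, 0],
    [0, 0, 0],
    [0, 0, 0]
  ],
  "angular": [
    [0, 0, 0],
    [0, 0, 0],
    [0, 0, 0],
    [0, 0, 0],
    [0, 0, 0],
    [0, 0, 0]
  ],
  "hand": [26, 26, 26, 14, 5, 5]
}}

```text
time_s: 21.82
eef_pos: [451.8, -78.5, 45.8]
ee_rot: [[-0.045, 0.999, 0.0], [0.999, 0.045, 0.0], [0.0, 0.0, -1.0]]
contact_force: [0.8, 0.2, -3.8]
opening: 7.4
finger_force: 58.6
```

Gripped at 7.4 mm, which shows a fixed reading bias of about 2.5 mm. I'll take a slightly deeper hold, then push.

Emit:
{"api": "jog_arm", "payload": {
  "translation": [
    [0, 0, 0],
    [0, 0, 0],
    [0, 0, -0.12],
    [0, 0, 0],
    [0, 0, 0],
    [0, 0, 0]
  ],
  "angular": [
    [0, 0, 0],
    [0, 0, 0],
    [0, 0, 0],
    [0, 0, 0],
    [0, 0, 0],
    [0, 0, 0]
  ],
  "hand": [20, 20, 20, 10, 4, 4]
}}

```text
time_s: 22.58
eef_pos: [451.8, -78.6, 41.3]
ee_rot: [[-0.046, 0.999, 0.0], [0.999, 0.046, -0.0], [-0.0, 0.0, -1.0]]
contact_force: [-1.1, -0.6, 0.7]
opening: 7.9
finger_force: 60.8
```

Emit:
{"api": "jog_arm", "payload": {
  "translation": [
    [0.1, 0.005, 0],
    [0.2, 0.01, 0],
    [0.25, 0.012, 0],
    [0.25, 0.012, 0],
    [0.25, 0.012, 0],
    [0.25, 0.012, 0],
    [0.25, 0.012, 0],
    [0.25, 0.012, 0],
    [0.25, 0.012, 0],
    [0.25, 0.012, 0],
    [0.2, 0.01, 0],
    [0, 0, 0]
  ],
  "angular": [
    [0, 0, 0],
    [0, 0, 0],
    [0, 0, 0],
    [0, 0, 0],
    [0, 0, 0],
    [0, 0, 0],
    [0, 0, 0],
    [0, 0, 0],
    [0, 0, 0],
    [0, 0, 0],
    [0, 0, 0],
    [0, 0, 0]
  ],
  "hand": [4, 4, 4, 4, 4, 4, 4, 4, 4, 4, 4, 4]
}}

```text
time_s: 24.08
eef_pos: [554.1, -74.1, 41.4]
ee_rot: [[-0.045, 0.999, 0.005], [0.999, 0.045, -0.001], [-0.001, 0.004, -1.0]]
contact_force: [2.4, -3.2, -4.6]
opening: 7.7
finger_force: 60.2
```

Emit:
{"api": "jog_arm", "payload": {
  "translation": [
    [0.07, 0.003, 0],
    [0.07, 0.003, 0],
    [0.07, 0.003, 0],
    [0.05, 0.002, 0],
    [0, 0, 0]
  ],
  "angular": [
    [0, 0, 0],
    [0, 0, 0],
    [0, 0, 0],
    [0, 0, 0],
    [0, 0, 0]
  ],
  "hand": [4, 4, 4, 4, 4]
}}

```text
time_s: 24.7
eef_pos: [562.4, -73.7, 41.4]
ee_rot: [[-0.045, 0.999, 0.001], [0.999, 0.045, -0.001], [-0.001, 0.001, -1.0]]
contact_force: [-1.9, -5.1, -2.3]
opening: 8.3
finger_force: 60.5
```

Emit:
{"api": "jog_arm", "payload": {
  "translation": [
    [0.04, 0.002, 0],
    [0.02, 0.001, 0],
    [0, 0, 0]
  ],
  "angular": [
    [0, 0, 0],
    [0, 0, 0],
    [0, 0, 0]
  ],
  "hand": [4, 4, 4]
}}

```text
time_s: 25.08
eef_pos: [564.8, -73.6, 41.4]
ee_rot: [[-0.046, 0.999, 0.001], [0.999, 0.046, -0.001], [-0.001, 0.001, -1.0]]
contact_force: [-1.1, -4.2, -1.6]
opening: 7.8
finger_force: 60.5
```

Emit:
{"api": "jog_arm", "payload": {
  "translation": [
    [0.04, 0.002, 0],
    [0.04, 0.002, 0],
    [0, 0, 0]
  ],
  "angular": [
    [0, 0, 0],
    [0, 0, 0],
    [0, 0, 0]
  ],
  "hand": [4, 4, 4]
}}

```text
time_s: 25.45
eef_pos: [566.2, -73.6, 41.4]
ee_rot: [[-0.046, 0.999, -0.003], [0.999, 0.046, -0.001], [-0.001, -0.004, -1.0]]
contact_force: [-5.8, -5.9, 1.7]
opening: 7.9
finger_force: 61.0
```

Emit:
{"api": "jog_arm", "payload": {
  "translation": [
    [0.04, 0.002, 0],
    [0.02, 0.001, 0],
    [0, 0, 0]
  ],
  "angular": [
    [0, 0, 0],
    [0, 0, 0],
    [0, 0, 0]
  ],
  "hand": [4, 4, 4]
}}

```text
time_s: 25.82
eef_pos: [566.1, -73.6, 41.4]
ee_rot: [[-0.046, 0.999, -0.009], [0.999, 0.046, -0.001], [-0.0, -0.009, -1.0]]
contact_force: [-12.1, -6.3, 6.5]
opening: 8.1
finger_force: 61.6
```

The cover is against its stop: force rises and x is 566.1, against 566.5 expected. I'll release and rise.

Emit:
{"api": "jog_arm", "payload": {
  "translation": [
    [0, 0, 0],
    [0, 0, 0],
    [0, 0, 0],
    [0, 0, 0.3],
    [0, 0, 0.6],
    [0, 0, 0.8],
    [0, 0, 0.8],
    [-0.6, 0, 0.8],
    [-0.8, -0.4, 0.5],
    [-0.8, -0.8, 0],
    [-0.8, -0.8, 0],
    [-0.4, -0.8, 0],
    [0, -0.8, 0],
    [0, -0.8, 0],
    [0, -0.8, 0],
    [0, 0, 0]
  ],
  "angular": [
    [0, 0, 0],
    [0, 0, 0],
    [0, 0, 0],
    [0, 0, 0],
    [0, 0, 0],
    [0, 0, 0],
    [0, 0, 0],
    [0, 0, 0],
    [0, 0, 0],
    [0, 0, 0],
    [0, 0, 0],
    [0, 0, 0],
    [0, 0, 0],
    [0, 0, 0],
    [0, 0, 0],
    [0, 0, 0]
  ],
  "hand": [18, 18, 18, 18, 18, 18, 18, 18, 18, 18, 18, 18, 18, 18, 18, 18]
}}

```text
time_s: 27.82
eef_pos: [436.2, -283.7, 195.4]
ee_rot: [[-0.043, 0.999, 0.005], [0.999, 0.043, -0.003], [-0.004, 0.005, -1.0]]
contact_force: [-0.0, -0.1, -0.4]
opening: 17.9
finger_force: 0.0
```

Run:
```python
from h import *
import cv2
j=arm.get_image("top");k=arm.get_calibration("top");g=j[170:300,240:410]
m=(g.max(2)<45).astype(np.uint8);n,l,s,ce=cv2.connectedComponentsWithStats(m)
for q in range(1,n):
    if s[q,4]>60: print(s[q],c(ray(k,ce[q]+[240,170],78.5)))
old=cv2.imread("pics/top0.png");d=(cv2.absdiff(old,j).max(2)>50)[60:400,170:470]
print(arm.observe()["time_s"])
cv2.imwrite("pics/f.png",cv2.resize(j[100:350,170:450],None,fx=2.4,fy=2.4))
```

```text
[158   9  12  26 154] [  54.  -157.3   78.5]
[ 65  40  47  13 177] [31.9  1.7 78.5]
[  0  57   9  18 125] [ 23.4 168.1  78.5]
[ 30  75  12  55 112] [-55.2 121.   78.5]
27.875
```

View pics/f.png

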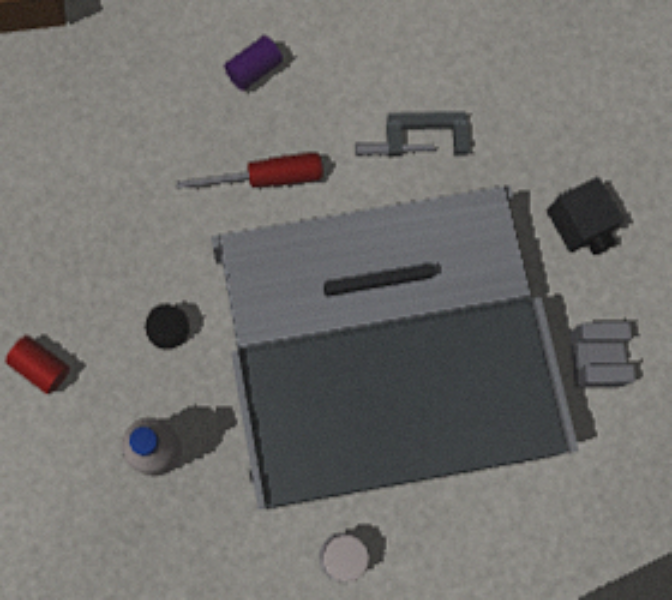

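The final picture shows the cover flush over the whole lane. The ridge is at case x ≈ 32–34 and the bystanders are where they were. I'll hand it in.

```bash
python3 -c "
from rig import arm
print(arm.close_job())"
```

```text
the job is handed in; nothing more can be done
None
```

Both tipped masters are standing upright again, the other two are still standing, and the cover is slid home against its stop; I handed the job in at about 28 s with the gripper clear and the bystanders unmoved.

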